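Lock a battery stop into the slotted rail

TASK

On the battery sorting bench, pick up the stop with the yellow wing and oblong foot, and lower it, foot lengthwise, through the slot of the rail between the two yellow bands until it stands on the rail's floor. Then turn it a quarter turn, either way, so that its foot lies crosswise under both lips, and let go of it standing upright there. Leave the red stop and the battery where they are.

Things in the scene. Friction and masses are not known exactly. Their poses are not given: they have to be found in the camera images.
- stop_mid (a point): Yellow stop, loose, upright on the bench, 70 mm tall, about 0.22 kg. From the bottom: steel oblong foot 52 x 20 mm, 12 mm high; round steel stem 16 mm thick; from 34 to 70 mm up a flat yellow wing 40 mm long, 16 mm thick, to grip. Point: on its centre line, 35 mm above its underside. x: along the length of foot and wing; y: across the wing; z: up.
- slot_mark (a point): Slot centre at the rail's top, midway between the 40 mm long yellow bands on the lips. y along the rail, z up. Rail: fixed, aluminium, runs left to right, 440 x 76 x 30 mm; slot 34 wide, lips 5 thick, inside 68 wide, floor 26 below this point, ends closed. Stop on the floor: its point is 9 mm above this one. The foot enters lengthwise only and can turn inside if within 5 mm of mid-slot.
- red_stop_mid (a point): The other stop, loose, on the bench: like the yellow one but with a red wing and a square foot 48 x 48 mm that cannot pass the slot; not to be used. Point: on its centre line, 35 mm above its underside; x along its wing; z up.
- battery_mid (a point): Small black battery with a yellow lid, loose, 1.8 kg, 114 mm along the rail, 70 mm across, 86 mm tall, standing on the rail towards the end away from the yellow bands (130 mm or more clear of the marked point). Point: its centre, 43 mm above the rail's top; y along the rail; z up.
Not all that is in view belongs to the job. There is more than one size of the part that bears stop_mid; the job needs the middle-sized.

How it is judged:
By the outcome, as a careful person would: the job done as asked, in the order asked, and still so for the second after the job is handed in, with the robot touching nothing.
It also fails if it takes over 40 s, if anything falls off the work surface, if the arm or the gripper's body presses on something with over 40 N, if the wrist force passes 120 N, or if a joint passes its speed limit or range.

ROBOT

A 6-joint arm with a two-finger parallel gripper is mounted at the origin on the work surface. World frame = base frame: x ahead of the robot, y to its left, z up, the work surface at z = 0. Lengths are in m, angles in degrees, forces in N, time in s.
With the tool pointing down it reaches from about 0.4 to 0.825 m from the base axis. Payload 7 kg.
Tool frame: the origin (TCP) lies at the very end of the fingers, on their centre line; the grasp point (between the pads) lies 19 mm behind it; z points along the fingers, y is the direction in which the jaws open and shut (so a half turn about z gives the same grasp; the last joint's range is limited). The gripper opens to 88 mm and grips with 3 to 60 N. Pads are 19 mm wide; open, the fingers measure 130 mm over their backs; the gripper's body (78 mm by 193 mm) begins 47 mm behind the grasp point.
Start: joints at [16.507, 20.546, 0.682, 0, -70.136, -16.507], TCP at [0.675, -0, 0.227] pointing down, gripper open.
Joint ranges: [-176.03, 176.03], [-82.01, 121.73], [-58.28, 71.71], [-173.87, 95.51], [-174.79, -0.11], [-173.66, 173.66]. Speed limits (degrees/s): [136.94, 136.94, 172.46, 180, 180, 180].

INTERFACE

Orientations are given as [roll, pitch, yaw] about the fixed x, y, z axes, in that order (R = Rz(yaw) Ry(pitch) Rx(roll)).
In Python, from plant import telemetry, optics, ctrl gives the robot as it stands.
- The arm moves only by the tool servo_tool, never from a script. Its argument "rows" is a list of rows, each a list of 3 entries, a list of its own where there are three numbers: the shift along the tool's x, y, z in m, then the turn, a rotation vector about the tool's x, y, z in units of 6 degrees (1.0 is 6 degrees), then the closure, from 0 (fully open) to 1 (shut). A call has 1 to 20 rows; each row shifts and turns the commanded pose from where the row before left it, along the tool's axes as they then stand; what a row does not reach is not made up. A row lasts 1/12 s, in which the tool goes at most 41.7 mm and 7.16 degrees, less where a joint would pass 70% of its speed; a pose out of reach is approached as far as the arm can. A call is refused whole if a number of a shift passes 0.0417 or a number of a turn 1, either way. A call with a gripper value outside its range is refused whole. The fingers move at their own pace and stop on an object; the grip force is fixed at half the most. Time passes only in rows, so rows that do not move let the fingers close. It gives the time, the measured TCP pose, the force and the opening at its end, in the units of the state.
- telemetry.get_obs(): the state, without advancing time (a new reading comes with each control period).
- optics.snapshot(name): name is "scene" or "side" or "wrist"; returns the picture (480x640x3 uint8, red, green, blue); there is no depth.
- optics.camera_info(name): a dict with "mtx" (3x3 intrinsics, pixels), "D" ([k1, k2, p1, p2, k3] as OpenCV has them; the pictures are not rectified), "rvec" (rotation vector, rad) and "tvec" (3), from world to camera coordinates, as OpenCV has them. Camera axes: x right, y down, z forward; pixel columns grow to the right and rows downward; lengths in m; the calibration is good to about 2 mm. A picture is of the moment at which its call begins: read the wrist's pose just before it. camera_info takes no time and is no camera call; for the wrist camera it gives the pose at the moment of the call.
- ctrl.close_job(): hands the job in, once; it reports no verdict.
The state is a dict: "clock": time; "joint_pos": joint angles; "qvel": joint speeds; "tau": joint torques, N m; "tool_pos": TCP position; "orientation": TCP orientation; "force": force on the tool from outside, world axes, zero at the start; "moment": the same for the moment, N m; "opening": finger opening in m.
Only numpy, scipy, OpenCV 4.12 (cv2) and the standard library are available. Lean on these libraries where they do the work, as an engineer would, in place of code of your own. Each camera call takes 0.05 s, during which the arm holds its last target.

## Working session

There is one attempt and no reset: what is moved stays moved. The work goes in short steps, Python scripts to look and compute and a tool call to move; the robot and the scene stay as the last step left them, time stands still between calls to the robot, and variables do not carry over. Pictures are saved under pics/ and viewed, and the job is handed in when it is done.

Besides the shell and the picture viewer there is one more tool, called as name([rows], argument=value, ...), one row to a line, values as JSON. servo_tool: Moves the arm, as the interface text tells. Its arguments: {"type":"object","properties":{"rows":{"type":"array"}},"required":["rows"]}

```bash
ls; mkdir -p pics; cat > h.py <<'E'
import numpy as np, cv2
from plant import telemetry, optics, ctrl
def snap(n,f):
    im=optics.snapshot(n); cv2.imwrite('pics/'+f,im[:,:,::-1]); return im
def ray(ci,uv):
    K=np.array(ci['mtx'],float);D=np.array(ci['D'],float)
    R=cv2.Rodrigues(np.array(ci['rvec'],float))[0];t=np.array(ci['tvec'],float).reshape(3)
    p=cv2.undistortPoints(np.array(uv,float).reshape(-1,1,2),K,D).reshape(-1,2)
    d=np.c_[p,np.ones(len(p))]@R
    return -R.T@t,d
def onz(ci,uv,z):
    c,d=ray(ci,uv); return c+d*((z-c[2])/d[:,2])[:,None]
def proj(ci,P):
    return cv2.projectPoints(np.array(P,float).reshape(-1,3),np.array(ci['rvec'],float),np.array(ci['tvec'],float),np.array(ci['mtx'],float),np.array(ci['D'],float))[0].reshape(-1,2)
E
python3 - <<'E'
from h import *
for n in ['scene','side','wrist']:
    ci=optics.camera_info(n); 
    print(n,ray(ci,[[320,240]]))
    im=snap(n,n+'0.png')
print(telemetry.get_obs())
E
```

```text
pics
scene (array([ 0.98652169, -0.2037282 ,  0.71602546]), array([[-0.55810152,  0.24153906, -0.79401471]]))
side (array([0.33045811, 0.54925774, 0.44327886]), array([[ 0.25993001, -0.80156667, -0.53879324]]))
wrist (array([ 0.674968  , -0.06948857,  0.38409051]), array([[-0.01045728,  0.28086398, -0.95995404]]))
{'clock': 0.15, 'joint_pos': array([ 1.65051479e+01,  2.05816146e+01,  6.46072207e-01, -1.37562317e-02,
       -7.01359728e+01, -1.65070988e+01]), 'qvel': array([-0.05737772, -0.13835112,  0.02840721,  0.07652779,  0.04867611,
        0.02502848]), 'tau': array([ 1.39394037e-04, -5.83274567e+01,  2.93289685e+01,  7.00122759e+00,
        8.75052094e-03, -9.76538854e-05]), 'tool_pos': array([ 6.74632983e-01, -5.25598137e-05,  2.25846981e-01]), 'orientation': array([ 1.79927757e+02, -7.92112127e-03, -9.00066282e+01]), 'force': array([ 0.00950742, -0.51331783, -0.3370864 ]), 'moment': array([-0.01202489,  0.06826268,  0.02909874]), 'opening': 0.08730305259673861}
```

View pics/scene0.png

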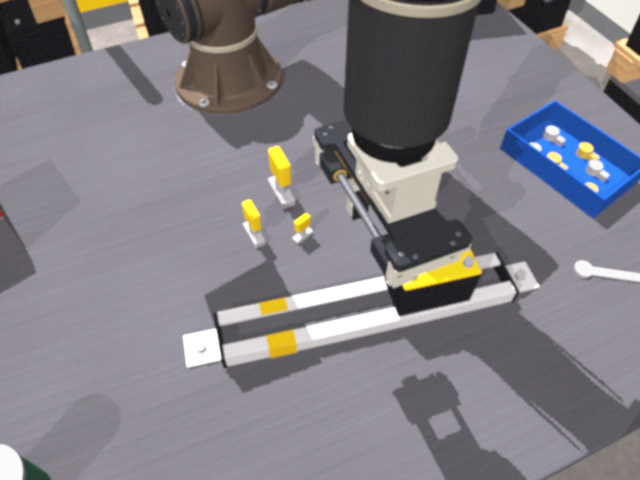

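View pics/side0.png

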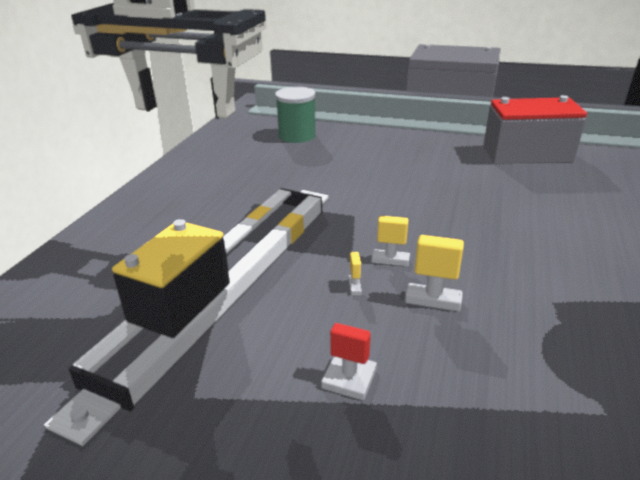

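View pics/wrist0.png

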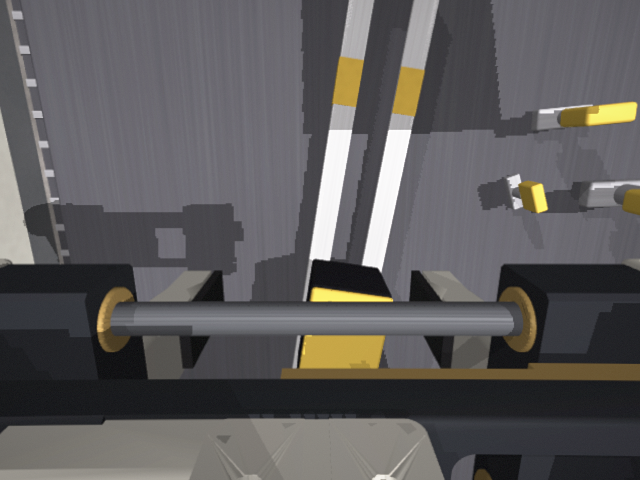

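Yellow candidates in the scene view are A (252,220), B (281,175) and C (303,227). In the side view they are A (393,240), B (438,270) and C (355,272). A looks like the middle-sized one. I'll confirm that with a crop and a metric size check.

```bash
python3 - <<'E'
from h import *
s=cv2.imread('pics/scene0.png');d=cv2.imread('pics/side0.png')
a=cv2.resize(s[135:255,225:345],(480,480),interpolation=cv2.INTER_CUBIC)
b=cv2.resize(d[200:320,340:420],(320,480),interpolation=cv2.INTER_CUBIC)
cv2.imwrite('pics/crop1.png',np.hstack([a,b]))
w=cv2.imread('pics/wrist0.png')
for n,im in [('scene',s),('side',d),('wrist',w)]:
    hsv=cv2.cvtColor(im,cv2.COLOR_BGR2HSV)
    m=cv2.inRange(hsv,(18,140,90),(32,255,255))
    k,l,st,ce=cv2.connectedComponentsWithStats(m)
    for i in range(1,k):
        if st[i,4]>40:
            c=max(cv2.findContours((l==i).astype('uint8'),0,2)[0],key=cv2.contourArea)
            print(n,ce[i].round(1),st[i],[tuple(np.round(v).tolist()) for v in cv2.minAreaRect(c)[:2]])
cs=optics.camera_info('scene');cd=optics.camera_info('side')
def tri(u,v):
    c1,d1=ray(cs,[u]);c2,d2=ray(cd,[v]);d1=d1[0];d2=d2[0]
    A=np.c_[d1,-d2];t=np.linalg.lstsq(A,c2-c1,rcond=None)[0]
    p=c1+t[0]*d1;q=c2+t[1]*d2
    return (p+q)/2,np.linalg.norm(p-q)
for nm,u,v in [('A',(251.5,215.5),(393,230)),('B',(279.5,167),(439,258)),('C',(303,222),(355.5,265))]:
    print(nm,tri(u,v))
E
```

```text
scene [95.6  3.7] [ 76   0  52  12 361] [(102.0, 6.0), (11.0, 51.0)]
scene [279.6 165.9] [269 147  22  40 606] [(280.0, 166.0), (41.0, 19.0)]
scene [585.2 153.5] [578 148  16  11  97] [(586.0, 154.0), (16.0, 7.0)]
scene [251.4 214.8] [242 200  19  31 361] [(252.0, 215.0), (31.0, 13.0)]
scene [301.7 222.3] [294 213  16  20 212] [(301.0, 222.0), (12.0, 20.0)]
scene [444.7 274.3] [ 402  250   80   42 1143] [(442.0, 279.0), (26.0, 78.0)]
scene [272.8 305.5] [260 298  27  16 315] [(273.0, 305.0), (12.0, 25.0)]
scene [281.4 343.3] [267 330  30  28 628] [(281.0, 343.0), (24.0, 27.0)]
side [258.5 212.3] [249 207  20  12 134] [(259.0, 212.0), (9.0, 20.0)]
side [293.5 224.6] [280 214  23  28 331] [(293.0, 225.0), (22.0, 24.0)]
side [392.  231.2] [378 217  29  27 588] [(392.0, 230.0), (28.0, 24.0)]
side [166.6 257.3] [ 113  227  109   61 2969] [(169.0, 255.0), (45.0, 109.0)]
side [437.9 259.5] [ 416  236   46   43 1375] [(438.0, 257.0), (44.0, 37.0)]
side [354.8 268.3] [351 253   9  25 133] [(355.0, 265.0), (8.0, 24.0)]
wrist [347.3  81.2] [ 332   57   32   50 1158] [(347.0, 82.0), (25.0, 47.0)]
wrist [407.9  90.9] [ 392   67   33   49 1082] [(408.0, 91.0), (23.0, 47.0)]
wrist [590.  115.5] [560 102  77  25 865] [(598.0, 115.0), (19.0, 78.0)]
wrist [529.9 195.8] [519 181  29  32 474] [(533.0, 197.0), (33.0, 23.0)]
wrist [631.9 201.4] [623 190  17  25 352] [(631.0, 202.0), (24.0, 16.0)]
wrist [343.6 296. ] [310 287  83  15 815] [(351.0, 294.0), (14.0, 82.0)]
wrist [341.1 351.9] [ 299  335   86   34 2654] [(342.0, 352.0), (85.0, 33.0)]
A (array([ 0.43093765, -0.08418707,  0.05180654]), np.float64(0.0013520648128996057))
B (array([ 0.36112989, -0.00945074,  0.06797391]), np.float64(0.001121276531121744))
C (array([ 0.46442877, -0.0087803 ,  0.03762372]), np.float64(0.0014519149256384616))
```

View pics/crop1.png

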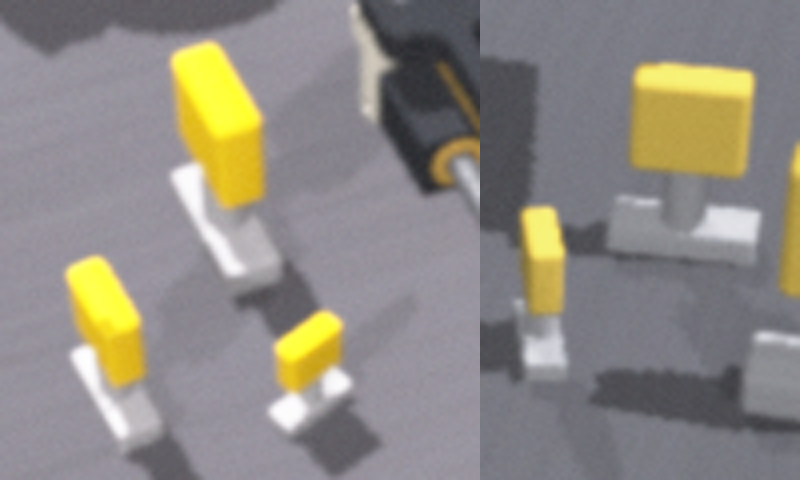

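Crop: A (scene wing 251,215; side 392,231) is the middle of the three oblong-footed yellow stops. Its wing mid-height comes out at 52 mm, which matches a 70 mm stop. B gives 68 mm and C gives 38 mm, so they are the large and small ones. Next I'll measure the pose of A and the rail.

```bash
python3 - <<'E'
from h import *
cs=optics.camera_info('scene');cd=optics.camera_info('side');cw=optics.camera_info('wrist')
P=onz(cs,[[272.8,305.5],[281.4,343.3]],.03);Q=onz(cw,[[347.3,81.2],[407.9,90.9]],.03);S=onz(cd,[[258.5,212.3],[293.5,224.6]],.03)
for n,p in [('scene',P),('wrist',Q),('side',S)]:
    v=p[0]-p[1];print(n,p[:,:2].round(4).tolist(),'mid',p.mean(0).round(4),'sep',np.hypot(*v[:2]).round(4),'perp ang',np.degrees(np.arctan2(v[1],v[0])).round(1))
# wrist contours
w=cv2.imread('pics/wrist0.png');hsv=cv2.cvtColor(w,cv2.COLOR_BGR2HSV)
m=cv2.inRange(hsv,(18,140,90),(32,255,255));k,l,st,ce=cv2.connectedComponentsWithStats(m)
for i in range(1,k):
    if 50<st[i,1]<110:
        c=max(cv2.findContours((l==i).astype('uint8'),0,2)[0],key=cv2.contourArea)
        q=cv2.boxPoints(cv2.minAreaRect(c));e=onz(cw,q,.03 if st[i,0]<500 else .07)
        print(q.tolist(),e[:,:2].round(4).tolist())
cv2.imwrite('pics/crop2.png',cv2.resize(w[40:140,520:640],(720,600),interpolation=cv2.INTER_CUBIC))
e=onz(cs,[[245.7,200.5],[257.5,216.2]],.07);v=e[1]-e[0];print('A top edge',e,np.degrees(np.arctan2(v[1],v[0])))
E
```

```text
scene [[0.5892, -0.106], [0.6515, -0.1158]] mid [ 0.6203 -0.1109  0.03  ] sep 0.063 perp ang 171.1
wrist [[0.6469, -0.116], [0.5914, -0.1077]] mid [ 0.6192 -0.1118  0.03  ] sep 0.0561 perp ang -8.5
side [[0.6449, -0.1151], [0.5804, -0.0952]] mid [ 0.6126 -0.1052  0.03  ] sep 0.0675 perp ang -17.1
[[331.0269775390625, 102.83783721923828], [338.810791015625, 56.1351432800293], [363.29730224609375, 60.216224670410156], [355.51348876953125, 106.91891479492188]] [[0.6614, -0.0975], [0.655, -0.1367], [0.633, -0.1333], [0.6388, -0.094]]
[[391.68218994140625, 111.7254638671875], [401.316162109375, 65.4825439453125], [424.1580810546875, 70.24127197265625], [414.52410888671875, 116.48419189453125]] [[0.6052, -0.0897], [0.5988, -0.1289], [0.578, -0.1249], [0.5837, -0.0855]]
[[558.54248046875, 109.1534194946289], [635.687744140625, 101.0328598022461], [637.7205810546875, 120.3451919555664], [560.5753173828125, 128.46575927734375]] [[0.4774, -0.0889], [0.4171, -0.0946], [0.4119, -0.0797], [0.473, -0.0737]]
A top edge [[ 0.41356527 -0.08588976  0.07      ]
 [ 0.45190154 -0.07902274  0.07      ]] 10.155459113027472
```

View pics/crop2.png

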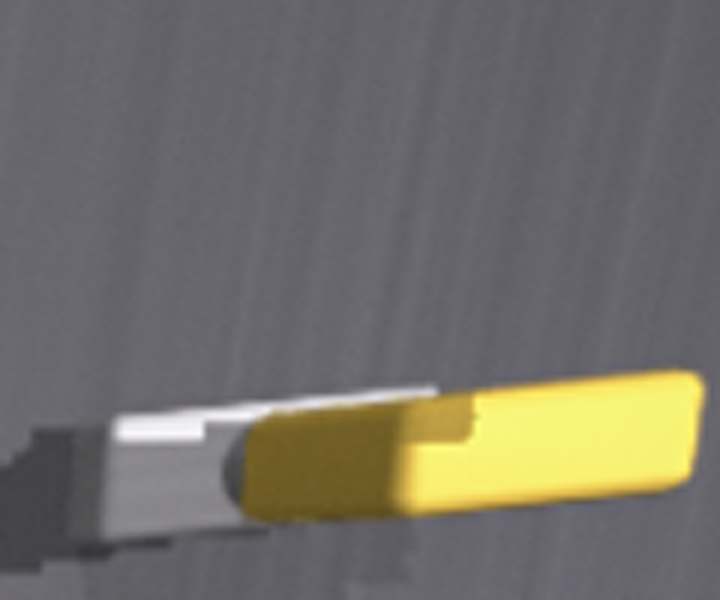

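```bash
python3 - <<'E'
from h import *
cw=optics.camera_info('wrist')
q=np.array([[407,400],[702,371],[694,482],[402,516]])/6+[520,40]
e=onz(cw,q,.07);print(e.round(4),e.mean(0))
for a,b in [(0,1),(3,2),(0,3),(1,2)]:
    v=e[a]-e[b];print(np.hypot(*v[:2]),np.degrees(np.arctan2(v[1],v[0])))
cd=optics.camera_info('side')
d=cv2.imread('pics/side0.png');cv2.imwrite('pics/crop3.png',cv2.resize(d[205:275,360:430],(600,600),interpolation=cv2.INTER_CUBIC))
E
```

```text
[[ 0.4542 -0.0906  0.07  ]
 [ 0.4159 -0.094   0.07  ]
 [ 0.4136 -0.0797  0.07  ]
 [ 0.4519 -0.0756  0.07  ]] [ 0.43390071 -0.08496972  0.07      ]
0.03846108402572373 5.035619882397313
0.03850037560834253 6.226479071305903
0.015230597354449236 -81.08277633182838
0.014434630324940193 -80.7450995784695
```

View pics/crop3.png

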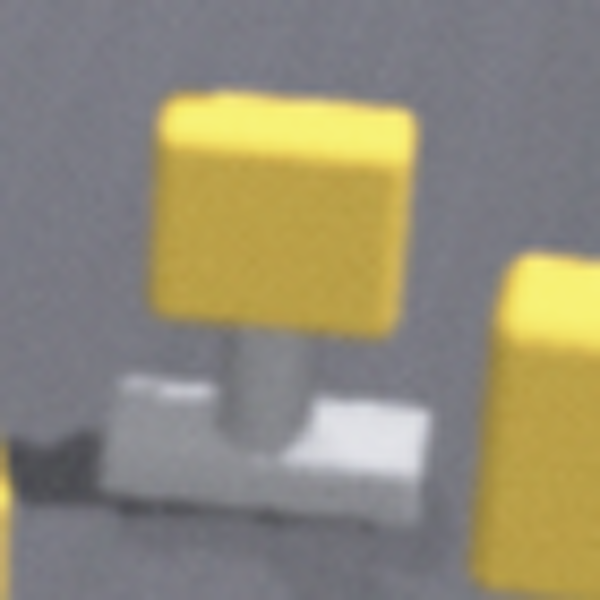

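servo_tool([
  [[0,0,0],[0,0,1],0],
  [[0,0,0],[0,0,1],0],
  [[0,0,0],[0,0,1],0],
  [[0,0,0],[0,0,1],0],
  [[0,0,0],[0,0,1],0],
  [[0,0,0],[0,0,1],0],
  [[0,0,0],[0,0,1],0],
  [[0,0,0],[0,0,1],0],
  [[0,0,0],[0,0,1],0],
  [[0,0,0],[0,0,1],0],
  [[0,0,0],[0,0,1],0],
  [[0,0,0],[0,0,1],0],
  [[0,0,0],[0,0,1],0],
  [[0,0,0],[0,0,1],0.3],
  [[0.033,-0.0118,0],[0,0,0],0.3],
  [[0.033,-0.0118,0],[0,0,0],0.3],
  [[0.033,-0.0118,0],[0,0,0],0.3],
  [[0.033,-0.0118,0],[0,0,0],0.3],
  [[0.033,-0.0118,0],[0,0,0],0.3],
  [[0,0,0],[0,0,0],0.3],
])

```text
clock: 1.82
tool_pos: [0.5118, -0.0778, 0.2268]
orientation: [180.0, -0.1, -174.1]
force: [0.4, 1.1, -0.7]
opening: 0.0614
```

```bash
python3 - <<'E'
from h import *
o=telemetry.get_obs();print(o['joint_pos'].round(1),o['tool_pos'],o['orientation'],o['opening'],o['clock'])
snap('wrist','w1.png')
E
```

```text
[ 13.1   5.7 -18.8  -0.1 -65.5 -97.1] [ 0.51179387 -0.07781825  0.2268247 ] [ 1.79951770e+02 -6.61496835e-02 -1.74094215e+02] 0.06143904653609912 1.8167
```

View pics/w1.png

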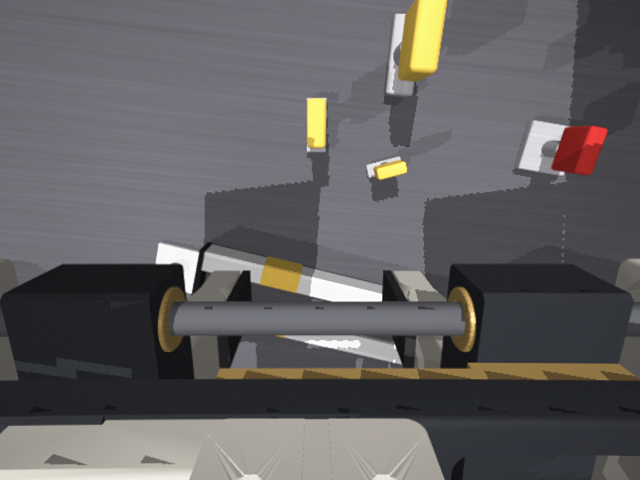

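This view shows A nearly end-on at (317,124), with B at (420,40), C at (388,168) and the red stop at (565,148). A's wing lies almost along the image's vertical axis.

```bash
python3 - <<'E'
from h import *
w=cv2.imread('pics/w1.png');cw=optics.camera_info('wrist')
cv2.imwrite('pics/crop4.png',cv2.resize(w[80:180,280:420],(798,570),interpolation=cv2.INTER_CUBIC))
hsv=cv2.cvtColor(w,cv2.COLOR_BGR2HSV);m=cv2.inRange(hsv,(20,140,140),(32,255,255));k,l,st,ce=cv2.connectedComponentsWithStats(m)
i=l[120,317]
c=max(cv2.findContours((l==i).astype('uint8'),0,2)[0],key=cv2.contourArea)
r=cv2.minAreaRect(c);q=cv2.boxPoints(r);e=onz(cw,q,.07)
print(q.round(1).tolist(),e.round(4).tolist(),e.mean(0))
for a,b in [(0,1),(1,2),(2,3)]:
    v=e[b]-e[a];print(np.hypot(*v[:2]).round(4),np.degrees(np.arctan2(v[1],v[0])))
E
```

```text
[[-0.0, 0.0], [639.0, 0.0], [639.0, 479.0], [0.0, 479.0]] [[0.3736, -0.3314, 0.07], [0.3237, 0.1491, 0.07], [0.7692, 0.3018, 0.07], [0.8413, -0.387, 0.07]] [ 0.57696289 -0.0668858   0.07      ]
0.4832 95.93501403571794
0.471 18.909485419392105
0.6926 -84.0286370884383
```

View pics/crop4.png

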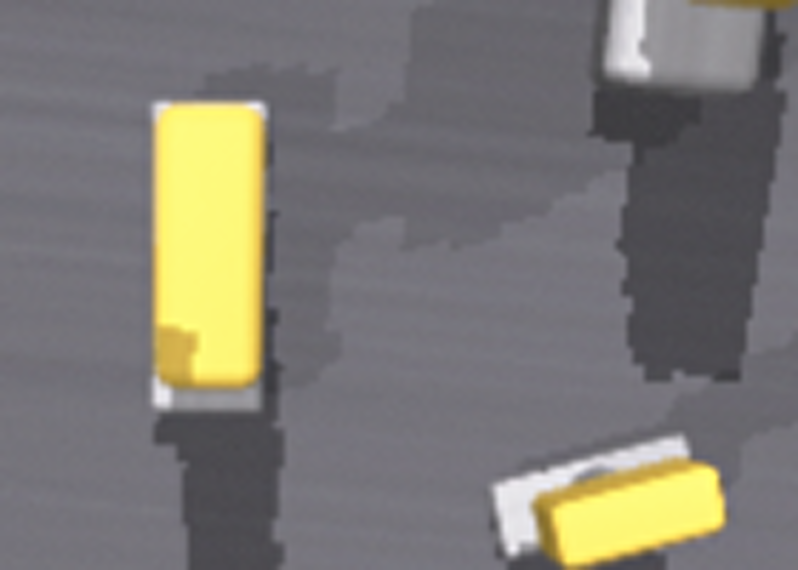

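```bash
python3 - <<'E'
from h import *
cw=optics.camera_info('wrist');o=telemetry.get_obs()
q=np.array([[155,102],[266,102],[263,387],[157,387]])/5.7+[280,80]-.5+.5/5.7
e=onz(cw,q,.07);print(e.round(4).tolist(),e.mean(0))
for a,b in [(0,1),(3,0),(2,1),(3,2)]:
    v=e[b]-e[a];print(np.hypot(*v[:2]).round(4),np.degrees(np.arctan2(v[1],v[0])))
c=e.mean(0)[:2]
from scipy.spatial.transform import Rotation as Rn
R=Rn.from_euler('xyz',o['orientation'],degrees=True)
print('tool delta',R.inv().apply(np.r_[c,.036]-o['tool_pos']))
# C foot corners
q=np.array([[492,485],[685,437]])/5.7+[280,80]
print(onz(cw,q,.01))
E
```

```text
[[0.4172, -0.0942, 0.07], [0.4155, -0.0784, 0.07], [0.455, -0.0744, 0.07], [0.4567, -0.0901, 0.07]] [ 0.43610038 -0.08424765  0.07      ]
0.0159 95.94524497436026
0.0397 -174.03725843673774
0.0397 -174.2671415608267
0.0158 95.94680857093933
tool delta [0.07885591 0.0008424  0.19120685]
[[ 0.47016429 -0.02949881  0.01      ]
 [ 0.45830432  0.00346142  0.01      ]]
```

A's wing measures 39.7 x 15.9 mm, which matches the 40 x 16 mm given. Its centre is (0.436, -0.084) with yaw 5.9°, already in line with the jaws. I'll go over it and descend.

servo_tool([
  [[0.02,0.0002,0],[0,0,0],0.3],
  [[0.02,0.0002,0],[0,0,0],0.3],
  [[0.02,0.0002,0],[0,0,0],0.3],
  [[0.019,0.0002,0],[0,0,0],0.3],
  [[0,0,0.025],[0,0,0],0.3],
  [[0,0,0.025],[0,0,0],0.3],
  [[0,0,0.025],[0,0,0],0.3],
  [[0,0,0.025],[0,0,0],0.3],
  [[0,0,0.02],[0,0,0],0.3],
  [[0,0,0],[0,0,0],0.3],
  [[0,0,0],[0,0,0],0.3],
])

```text
clock: 2.78
tool_pos: [0.4382, -0.0835, 0.1061]
orientation: [-180.0, -0.1, -174.0]
force: [-0.7, -0.0, 0.1]
opening: 0.0615
```

```bash
python3 - <<'E'
from h import *
from scipy.spatial.transform import Rotation as Rn
o=telemetry.get_obs();R=Rn.from_euler('xyz',o['orientation'],degrees=True)
print(o['tool_pos'],o['orientation'],'delta',R.inv().apply(np.r_[.4361,-.0842,.037]-o['tool_pos']))
snap('side','s1.png')
E
```

```text
[ 0.43821979 -0.08345863  0.10613713] [-1.79963194e+02 -1.48523935e-01 -1.73979227e+02] delta [ 0.00200663 -0.00047052  0.06914288]
```

View pics/s1.png

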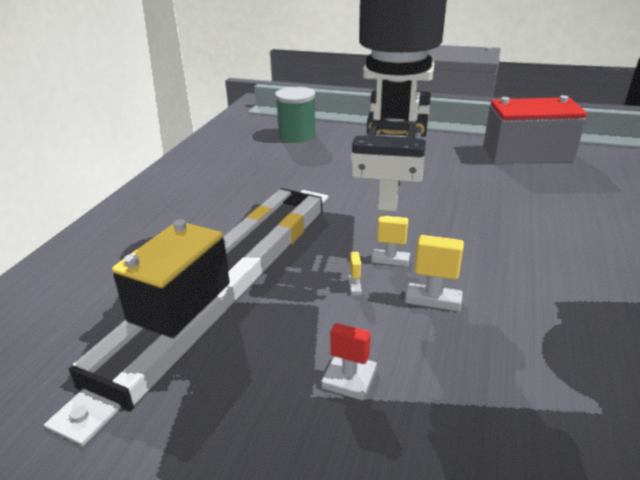

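The fingers at (390,195) are directly over A at (393,230). I'll descend the last 69 mm and then close.

servo_tool([
  [[0.002,-0.0005,0.02],[0,0,0],0.3],
  [[0,0,0.02],[0,0,0],0.3],
  [[0,0,0.015],[0,0,0],0.3],
  [[0,0,0.01],[0,0,0],0.3],
  [[0,0,0.004],[0,0,0],0.3],
  [[0,0,0],[0,0,0],0.3],
  [[0,0,0],[0,0,0],0.5],
])

```text
clock: 3.42
tool_pos: [0.4375, -0.0839, 0.0386]
orientation: [180.0, 0.1, -174.0]
force: [-0.4, 1.1, 0.3]
opening: 0.0584
```

servo_tool([
  [[0,0,0],[0,0,0],0.7],
  [[0,0,0],[0,0,0],0.8],
  [[0,0,0],[0,0,0],1],
  [[0,0,0],[0,0,0],1],
  [[0,0,0],[0,0,0],1],
  [[0,0,0],[0,0,0],1],
  [[0,0,0],[0,0,0],1],
  [[0,0,0],[0,0,0],1],
])

```text
clock: 4.08
tool_pos: [0.4364, -0.0841, 0.0376]
orientation: [-180.0, -0.0, -174.0]
force: [-1.0, -0.5, 0.6]
opening: 0.0159
```

Grip holds at 15.9 mm. Next I'll lift and turn the foot lengthwise to the rail.

servo_tool([
  [[0,0,-0.01],[0,0,0],1],
  [[0,0,-0.025],[0,0,0],1],
  [[0,0,-0.035],[0,0,0],1],
  [[0,0,-0.035],[0,0,0],1],
  [[0,0,-0.035],[0,0,0],1],
  [[0,0,-0.02],[0,0,0],1],
  [[0,0,0],[0,0,-1],1],
  [[0,0,0],[0,0,-1],1],
  [[0,0,0],[0,0,-1],1],
  [[0,0,0],[0,0,-1],1],
  [[0,0,0],[0,0,-1],1],
  [[0,0,0],[0,0,-1],1],
  [[0,0,0],[0,0,-1],1],
  [[0,0,0],[0,0,-1],1],
  [[0,0,0],[0,0,-1],1],
  [[0,0,0],[0,0,-1],1],
  [[0,0,0],[0,0,-1],1],
  [[0,0,0],[0,0,-1],1],
  [[0,0,0],[0,0,-0.6],1],
  [[0,0,0],[0,0,0],1],
])

```text
clock: 5.75
tool_pos: [0.4359, -0.0841, 0.197]
orientation: [179.9, -0.0, -98.2]
force: [-0.0, -1.1, -1.6]
opening: 0.016
```

servo_tool([
  [[-0.005,-0.011,0],[0,0,0],1],
  [[-0.01,-0.021,0],[0,0,0],1],
  [[-0.015,-0.031,0],[0,0,0],1],
  [[-0.015,-0.031,0],[0,0,0],1],
  [[-0.015,-0.031,0],[0,0,0],1],
  [[-0.015,-0.031,0],[0,0,0],1],
  [[-0.01,-0.021,0],[0,0,0],1],
  [[-0.005,-0.009,0],[0,0,0],1],
  [[0,0,0],[0,0,0],1],
  [[0,0,0],[0,0,0],1],
  [[0,0,0],[0,0,0],1],
])

```text
clock: 6.67
tool_pos: [0.6328, -0.0224, 0.1971]
orientation: [179.9, -0.0, -98.5]
force: [-1.0, -0.6, -1.9]
opening: 0.0154
```

```bash
python3 - <<'E'
from h import *
o=telemetry.get_obs();print(o['joint_pos'].round(1),o['tool_pos'],o['orientation'],o['force'],o['opening'],o['clock'])
snap('wrist','w2.png')
print(optics.camera_info('wrist'))
snap('side','s2.png')
E
```

```text
[ 15.6  17.8  -7.3  -0.  -65.  -24.1] [ 0.63278954 -0.02243266  0.19710235] [ 1.79933124e+02 -1.45702546e-02 -9.84639913e+01] [-0.97219226 -0.58686409 -1.87792833] 0.01543143228333063 6.6667
{'mtx': array([[362.38358777,   0.        , 316.32172038],
       [  0.        , 362.38358777, 232.72827244],
       [  0.        ,   0.        ,   1.        ]]), 'D': array([0.01585004, 0.        , 0.        , 0.        , 0.        ]), 'rvec': array([-0.22742693, -3.08586437, -0.41095797]), 'tvec': array([ 0.62958554, -0.09409008,  0.34272811])}
```

View pics/w2.png

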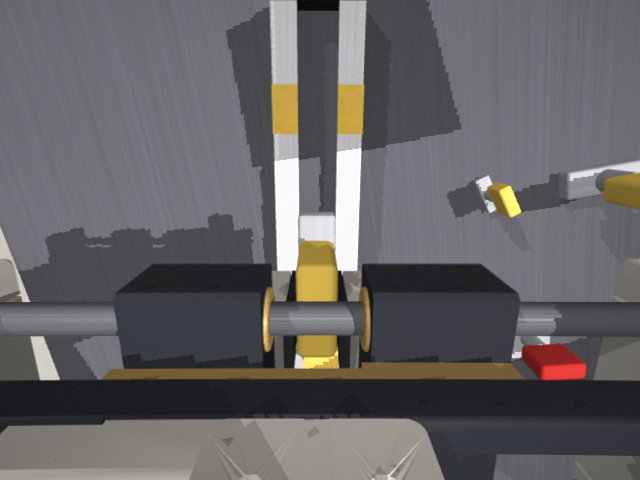

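View pics/s2.png

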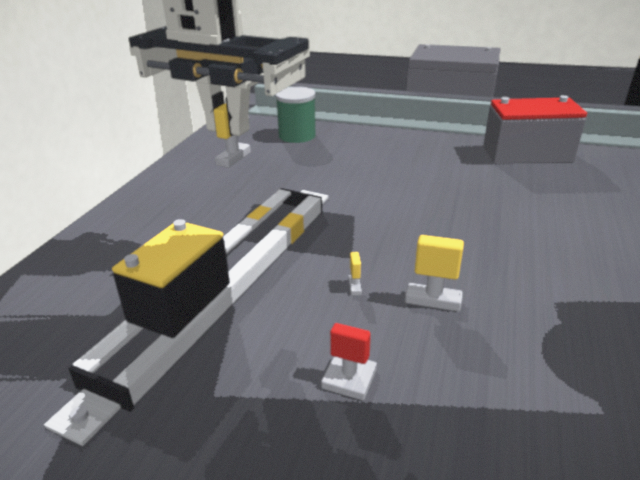

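The stop is held upright, with its foot visible at (317,228) aligned with the slot. The yellow bands are at (285,109) and (351,109). Next I'll measure the slot.

```bash
python3 - <<'E'
from h import *
from scipy.spatial.transform import Rotation as Rn
w=cv2.imread('pics/w2.png');cw=optics.camera_info('wrist');o=telemetry.get_obs()
hsv=cv2.cvtColor(w,cv2.COLOR_BGR2HSV);m=cv2.inRange(hsv,(15,140,90),(35,255,255));m[150:]=0
k,l,st,ce=cv2.connectedComponentsWithStats(m);C=[]
for i in range(1,k):
    if st[i,4]>300:
        c=max(cv2.findContours((l==i).astype('uint8'),0,2)[0],key=cv2.contourArea)
        q=cv2.boxPoints(cv2.minAreaRect(c));q=q+np.sign(q-q.mean(0))*.5
        e=onz(cw,q,.03)
        print(st[i],e[:,:2].round(4).tolist(),[np.linalg.norm(e[a]-e[a-1]).round(4) for a in range(4)]);C.append(e.mean(0))
C=np.array(C);v=C[np.argmin(C[:,0])]-C[np.argmax(C[:,0])];print(C.round(4),'perp',np.degrees(np.arctan2(-v[1],-v[0])),np.linalg.norm(v))
# inner slot edges via bright lips rows
g=w.max(axis=2)
for r in [70,150,190,240]:
    row=cv2.GaussianBlur(g,(3,3),0)[r].astype(int)
    d=np.diff(row); print(r,[(j,int(d[j])) for j in range(255,380) if abs(d[j])>25])
R=Rn.from_euler('xyz',o['orientation'],degrees=True)
mk=C.mean(0);print('mark',mk,'delta tool to TCP z .08',R.inv().apply(np.r_[mk[:2],.08]-o['tool_pos']))
E
```

```text
[ 272   85   26   49 1253] [[0.6543, -0.1365], [0.6328, -0.1333], [0.6391, -0.0944], [0.6614, -0.0976]] [np.float64(0.0395), np.float64(0.0218), np.float64(0.0395), np.float64(0.0225)]
[ 338   85   26   49 1245] [[0.5997, -0.1284], [0.5781, -0.1252], [0.5825, -0.086], [0.6048, -0.0893]] [np.float64(0.0395), np.float64(0.0218), np.float64(0.0395), np.float64(0.0225)]
[[ 0.6469 -0.1155  0.03  ]
 [ 0.5913 -0.1072  0.03  ]] perp -8.432871542717196 0.05624764445174229
70 [(270, 37), (271, 43), (272, 26), (296, -42), (297, -41), (337, 40), (338, 33), (362, -30), (363, -58), (364, -34)]
150 [(273, 46), (274, 40), (297, -40), (298, -40), (335, 29), (336, 44), (337, 26), (360, -69), (361, -62)]
190 [(273, 47), (274, 69), (275, 42), (297, -31), (298, -60), (299, -36), (334, 45), (335, 69), (336, 41), (358, -29), (359, -65), (360, -41)]
240 [(275, 67), (276, 63), (297, -49), (298, -32), (357, -57), (358, -51)]
mark [ 0.61911781 -0.11132913  0.03      ] delta tool to TCP z .08 [0.08984329 0.0005394  0.11785054]
```

The mark is (0.6191, -0.1113) with the rail at 81.5°. It agrees with the first view to within 0.5 mm. The bands measure 39.5 mm long and 22 mm wide. I'll move over the mark and partly down.

servo_tool([
  [[0.006,0,0],[0,0,0],1],
  [[0.015,0.0005,0],[0,0,0],1],
  [[0.024,0,0],[0,0,0],1],
  [[0.024,0,0],[0,0,0],1],
  [[0.015,0,0],[0,0,0],1],
  [[0.006,0,0],[0,0,0],1],
  [[0,0,0.01],[0,0,0],1],
  [[0,0,0.025],[0,0,0],1],
  [[0,0,0.03],[0,0,0],1],
  [[0,0,0.025],[0,0,0],1],
  [[0,0,0.015],[0,0,0],1],
  [[0,0,0.008],[0,0,0],1],
  [[0,0,0],[0,0,0],1],
  [[0,0,0],[0,0,0],1],
  [[0,0,0],[0,0,0],1],
])

```text
clock: 8.02
tool_pos: [0.621, -0.111, 0.0858]
orientation: [-179.9, 0.0, -98.4]
force: [-0.1, -0.4, -1.9]
opening: 0.0157
```

```bash
python3 - <<'E'
from h import *
from scipy.spatial.transform import Rotation as Rn
o=telemetry.get_obs();print(o['tool_pos'],o['orientation'],o['force'],o['opening'],o['clock'])
R=Rn.from_euler('xyz',o['orientation'],degrees=True)
print(R.inv().apply(np.r_[.6191,-.1113,.042]-o['tool_pos']))
a=snap('scene','c3.png');b=snap('side','s3.png')
A=cv2.resize(a[230:380,190:340,::-1],(400,400),interpolation=cv2.INTER_CUBIC)
B=cv2.resize(b[120:270,200:350,::-1],(400,400),interpolation=cv2.INTER_CUBIC)
cv2.imwrite('pics/crop5.png',np.hstack([A,B]))
E
```

```text
[ 0.62098941 -0.11097737  0.08578204] [-1.79883768e+02  1.41588096e-02 -9.83694155e+01] [-0.0949837  -0.37641676 -1.94009923] 0.01565817850778919 8.0167
[0.00060503 0.00191114 0.0437781 ]
```

View pics/crop5.png

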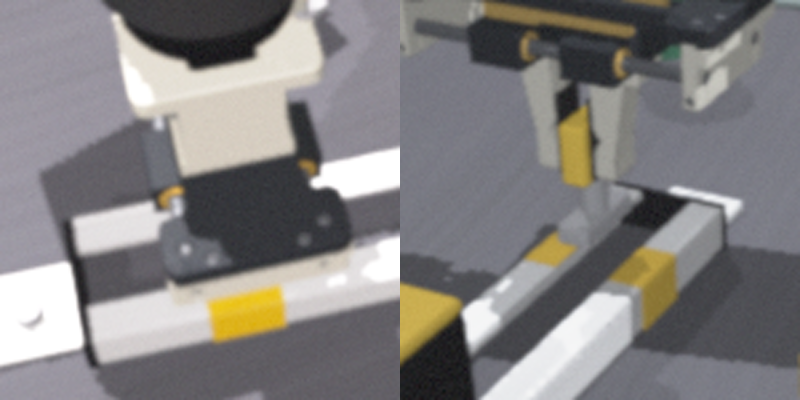

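The side crop shows the foot lengthwise above the slot. The TCP reads about 1.9 mm off in x, so I'll correct for that while lowering.

servo_tool([
  [[0.0005,0.0015,0],[0,0,0],1],
  [[0,0,0.006],[0,0,0],1],
  [[0,0,0.008],[0,0,0],1],
  [[0,0,0.008],[0,0,0],1],
  [[0,0,0.008],[0,0,0],1],
  [[0,0,0],[0,0,0],1],
  [[0,0,0],[0,0,0],1],
])

```text
clock: 8.7
tool_pos: [0.6178, -0.1116, 0.0534]
orientation: [179.9, -0.0, -98.4]
force: [-0.6, -0.8, -1.3]
opening: 0.0155
```

```bash
python3 - <<'E'
from h import *
from scipy.spatial.transform import Rotation as Rn
o=telemetry.get_obs();print(o['tool_pos'],o['orientation'],o['force'],o['moment'],o['opening'],o['clock'])
b=snap('side','s4.png')
cv2.imwrite('pics/crop6.png',cv2.resize(b[150:270,220:340,::-1],(600,600),interpolation=cv2.INTER_CUBIC))
o=telemetry.get_obs();print(o['tool_pos'])
R=Rn.from_euler('xyz',o['orientation'],degrees=True)
print(R.inv().apply(np.r_[.6191,-.1113,.042]-o['tool_pos']))
E
```

```text
[ 0.61779184 -0.11160709  0.05342765] [ 1.79885594e+02 -3.31330071e-02 -9.84049373e+01] [-0.55309746 -0.80325825 -1.25632545] [ 0.01732432 -0.00196184  0.0121345 ] 0.015537530595834986 8.7
[ 0.61826054 -0.11156891  0.05405686]
[-0.00039381 -0.00080243  0.01205595]
```

View pics/crop6.png

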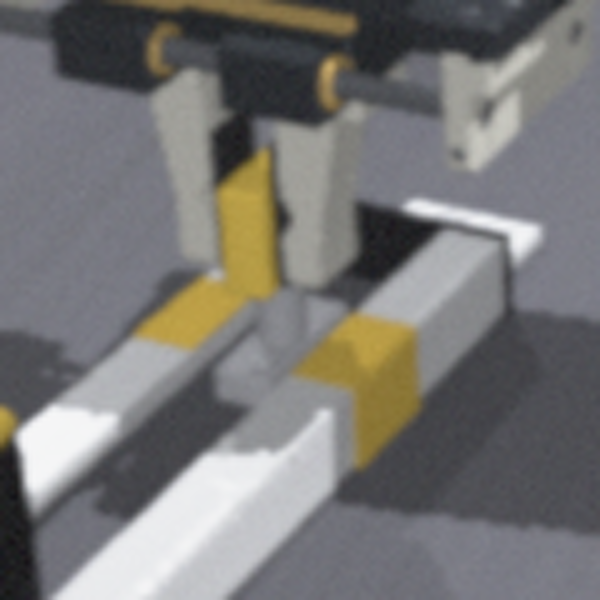

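The foot is inside the slot with no contact force. I'll lower it to the floor in small steps.

servo_tool([
  [[-0.0004,-0.0008,0.004],[0,0,0],1],
  [[0,0,0.003],[0,0,0],1],
  [[0,0,0.002],[0,0,0],1],
  [[0,0,0.001],[0,0,0],1],
  [[0,0,0],[0,0,0],1],
  [[0,0,0],[0,0,0],1],
])

```text
clock: 9.25
tool_pos: [0.6193, -0.1112, 0.0446]
orientation: [180.0, -0.0, -98.4]
force: [1.3, 0.4, -2.9]
opening: 0.0156
```

servo_tool([
  [[0,0,0.001],[0,0,0],1],
  [[0,0,0],[0,0,0],1],
  [[0,0,0],[0,0,0],1],
])

```text
clock: 9.5
tool_pos: [0.6193, -0.1112, 0.0436]
orientation: [-180.0, 0.0, -98.4]
force: [-0.1, -0.4, -2.3]
opening: 0.0156
```

servo_tool([
  [[0,0,0.0005],[0,0,0],1],
  [[0,0,0],[0,0,0],1],
  [[0,0,0],[0,0,0],1],
])

```text
clock: 9.75
tool_pos: [0.6192, -0.1112, 0.0431]
orientation: [180.0, 0.0, -98.4]
force: [0.1, 0.4, -2.3]
opening: 0.0158
```

servo_tool([
  [[0,0,0.0005],[0,0,0],1],
  [[0,0,0.0005],[0,0,0],1],
  [[0,0,0],[0,0,0],1],
  [[0,0,0],[0,0,0],1],
])

```text
clock: 10.08
tool_pos: [0.6192, -0.1112, 0.042]
orientation: [180.0, -0.0, -98.4]
force: [-0.1, -0.0, -1.5]
opening: 0.016
```

servo_tool([
  [[0,0,0.0005],[0,0,0],1],
  [[0,0,0],[0,0,0],1],
  [[0,0,0],[0,0,0],1],
])

```text
clock: 10.33
tool_pos: [0.6194, -0.1112, 0.0417]
orientation: [-180.0, 0.0, -98.4]
force: [-0.4, 0.2, -1.5]
opening: 0.0157
```

servo_tool([
  [[0,0,0.0005],[0,0,0],1],
  [[0,0,0],[0,0,0],1],
  [[0,0,0],[0,0,0],1],
])

```text
clock: 10.58
tool_pos: [0.6194, -0.1113, 0.0416]
orientation: [-180.0, -0.0, -98.4]
force: [-1.2, 0.1, 5.1]
opening: 0.0162
```

servo_tool([
  [[0,0,0.0005],[0,0,0],1],
  [[0,0,0],[0,0,0],1],
  [[0,0,0],[0,0,0],1],
])

```text
clock: 10.83
tool_pos: [0.6194, -0.1113, 0.0416]
orientation: [-180.0, -0.0, -98.4]
force: [-3.8, 0.5, 9.5]
opening: 0.0159
```

The stop is on the floor: TCP is 41.6 mm, exactly the expected height, with 9.5 N of contact. I'll ease off a little and then make the quarter turn.

servo_tool([
  [[0,0,-0.0008],[0,0,0],1],
  [[0,0,0],[0,0,0],1],
  [[0,0,0],[0,0,0.5],1],
  [[0,0,0],[0,0,0.75],1],
  [[0,0,0],[0,0,0.75],1],
  [[0,0,0],[0,0,0.75],1],
  [[0,0,0],[0,0,0.75],1],
  [[0,0,0],[0,0,0.75],1],
  [[0,0,0],[0,0,0.75],1],
  [[0,0,0],[0,0,0],1],
  [[0,0,0],[0,0,0],1],
])

```text
clock: 11.75
tool_pos: [0.6193, -0.1111, 0.0416]
orientation: [-180.0, 0.0, -128.4]
force: [-2.5, 1.6, 5.3]
opening: 0.0158
```

servo_tool([
  [[0,0,-0.0002],[0,0,0.75],1],
  [[0,0,0],[0,0,0.75],1],
  [[0,0,0],[0,0,0.75],1],
  [[0,0,0],[0,0,0.75],1],
  [[0,0,0],[0,0,0.75],1],
  [[0,0,0],[0,0,0.75],1],
  [[0,0,0],[0,0,0.5],1],
  [[0,0,0],[0,0,0],1],
  [[0,0,0],[0,0,0],1],
])

```text
clock: 12.5
tool_pos: [0.6197, -0.111, 0.0416]
orientation: [-180.0, 0.0, -158.3]
force: [0.1, 2.3, 2.7]
opening: 0.0158
```

servo_tool([
  [[0,0,0],[0,0,0.75],1],
  [[0,0,0],[0,0,0.75],1],
  [[0,0,0],[0,0,0.75],1],
  [[0,0,0],[0,0,0.75],1],
  [[0,0,0],[0,0,0.75],1],
  [[0,0,0],[0,0,0.75],1],
  [[0,0,0],[0,0,0.5],1],
  [[0,0,0],[0,0,0],1],
  [[0,0,0],[0,0,0],1],
])

```text
clock: 13.25
tool_pos: [0.6199, -0.1112, 0.0416]
orientation: [180.0, 0.1, 171.8]
force: [1.7, 1.0, 0.7]
opening: 0.0158
```

```bash
python3 - <<'E'
from h import *
o=telemetry.get_obs();print(o['tool_pos'],o['orientation'],o['force'],o['moment'],o['opening'],o['clock'])
a=snap('scene','c5.png');b=snap('side','s5.png')
A=cv2.resize(a[230:380,190:340,::-1],(400,400),interpolation=cv2.INTER_CUBIC)
B=cv2.resize(b[150:270,220:340,::-1],(400,400),interpolation=cv2.INTER_CUBIC)
cv2.imwrite('pics/crop7.png',np.hstack([A,B]))
E
```

```text
[ 0.61986974 -0.11117836  0.04163678] [1.79994216e+02 5.96705676e-02 1.71800400e+02] [1.65430314 1.04715926 0.66216354] [ 0.44707245 -0.56618777  0.05551827] 0.015813825519991404 13.25
```

View pics/crop7.png

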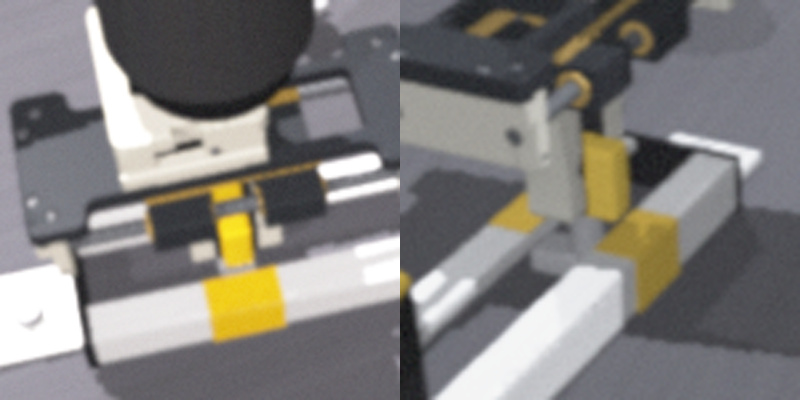

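The foot lies crosswise under both lips, midway between the bands. Wing yaw is 171.8°, against 171.6° for exactly across. I'll release and withdraw.

servo_tool([
  [[0,0,0],[0,0,0],0.75],
  [[0,0,0],[0,0,0],0.65],
  [[0,0,0],[0,0,0],0.55],
  [[0,0,0],[0,0,0],0.5],
  [[0,0,0],[0,0,0],0.5],
  [[0,0,0],[0,0,0],0.5],
  [[0,0,0],[0,0,0],0.5],
])

```text
clock: 13.93
tool_pos: [0.6192, -0.1112, 0.0415]
orientation: [-180.0, -0.0, 171.6]
force: [-0.1, 0.6, 0.1]
opening: 0.0436
```

servo_tool([
  [[0,0,-0.005],[0,0,0],0.5],
  [[0,0,-0.01],[0,0,0],0.5],
  [[0,0,-0.015],[0,0,0],0.5],
  [[0,0,-0.025],[0,0,0],0.5],
  [[0,0,-0.03],[0,0,0],0.5],
  [[0,0,-0.03],[0,0,0],0.5],
  [[0,0,-0.03],[0,0,0],0.5],
  [[-0.03,0,-0.02],[0,0,0],0.5],
  [[-0.03,0,0],[0,0,0],0.5],
  [[-0.02,0,0],[0,0,0],0.5],
  [[0,0,0],[0,0,0],0.5],
  [[0,0,0],[0,0,0],0.5],
])

```text
clock: 14.93
tool_pos: [0.6988, -0.123, 0.2066]
orientation: [-180.0, -0.0, 171.6]
force: [-0.5, 0.9, -0.8]
opening: 0.0439
```

```bash
python3 - <<'E'
from h import *
o=telemetry.get_obs();print(o['tool_pos'],o['orientation'],o['force'],o['opening'],o['clock'])
snap('wrist','w6.png');b=snap('side','s6.png');a=snap('scene','c6.png')
cv2.imwrite('pics/crop8.png',np.hstack([a[200:400,150:350,::-1],b[100:300,200:400,::-1]]).repeat(2,0).repeat(2,1))
E
```

```text
[ 0.69879556 -0.12304458  0.20663648] [-1.79999898e+02 -1.79025321e-02  1.71580084e+02] [-0.50098986  0.86933499 -0.7794455 ] 0.043880156793959985 14.9333
```

View pics/w6.png

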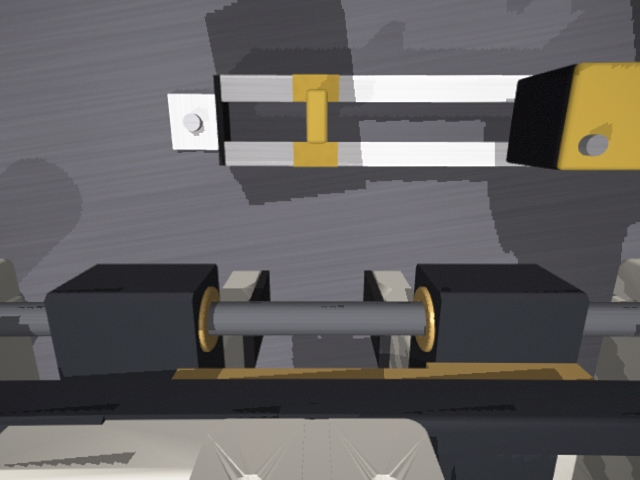

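View pics/crop8.png

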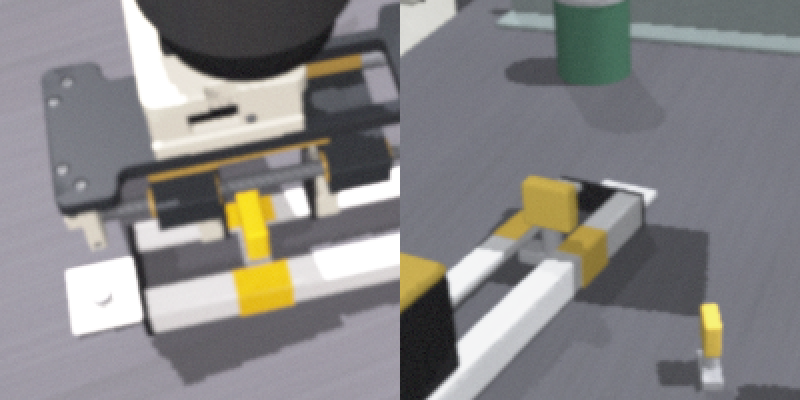

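View pics/s6.png

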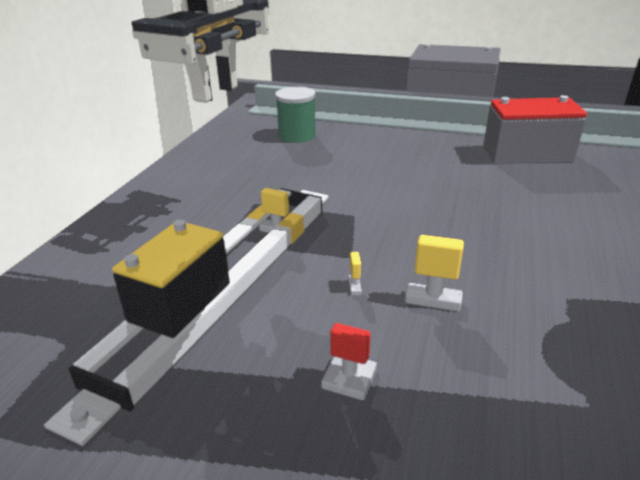

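The wrist view shows the wing at (317,116) standing crosswise between the bands at (316,88) and (316,153). The red stop, battery, B and C sit where they did before. One numeric check, then I'll hand in.

```bash
python3 - <<'E'
from h import *
cw=optics.camera_info('wrist')
e=onz(cw,[[307,89],[328,89],[327.5,143],[307,143]],.074);v=e[3]-e[0]
print('wing',e.mean(0),'len',np.linalg.norm(v),'yaw',np.degrees(np.arctan2(v[1],v[0])))
p=onz(cw,[[316,88],[316,153]],.03);print('mark',p.mean(0))
a=cv2.imread('pics/side0.png').astype(int);b=cv2.imread('pics/s6.png').astype(int)
for n,(x0,y0,x1,y1) in dict(red=(320,320,380,400),batt=(110,215,235,335),B=(400,230,470,310)).items(): print(n,np.abs(a-b)[y0:y1,x0:x1].mean().round(2))
print(ctrl.close_job())
E
```

```text
wing [ 0.61585886 -0.10906692  0.074     ] len 0.039254939893760915 yaw -8.78211061638493
mark [ 0.61775041 -0.11045964  0.03      ]
red 16.61
batt 11.76
B 4.61
the job is handed in; nothing more can be done
None
```

```bash
python3 - <<'E'
import cv2,numpy as np
for f in ['side0','s6']:
    im=cv2.imread(f'pics/{f}.png');h=cv2.cvtColor(im,cv2.COLOR_BGR2HSV)
    r=cv2.inRange(h,(0,150,60),(8,255,255))[310:370,320:380]; y=cv2.inRange(h,(18,140,60),(34,255,255))[220:300,105:230]
    for m in (r,y):
        p=np.argwhere(m); print(f,p.mean(0).round(1),p.min(0),p.max(0))
E
```

```text
side0 [32.6 29.9] [14 11] [52 49]
side0 [37.3 61.6] [7 8] [ 67 116]
s6 [32.6 29.7] [14 11] [52 49]
s6 [34.5 64.3] [4 8] [ 67 116]
```

The middle-sized yellow stop now stands upright on the rail floor between the yellow bands, with its foot crosswise under both lips and the gripper clear of it. I handed the job in at about 15 s on the clock, well under the 40 s limit; no verdict was reported.

**What I did:** I picked out the middle-sized stop by its measured wing (39.7 x 15.9 mm) and its height. I gripped it across the wing and lowered it lengthwise through the slot. It reached the floor at the expected height with about 9.5 N of contact. I then turned it 90°, let go, and backed the gripper off.

**Last checks:**
- **Position:** the final wrist view puts the wing 39 mm long at yaw -8.8°, against -8.4° for exactly crosswise. Its centre is about 2 mm from the mark, within the camera's accuracy. The tool position at release was within 0.5 mm of the mark.
- **Red stop and battery:** a plain before-and-after picture comparison showed differences around both, so that check did not agree at first. The red wing's outline is identical in both pictures. The battery lid's left, right and bottom limits are unchanged. Its top limit and centre shifted by about 3 px, which I put down to the arm's shadow moving on the lid. I made this outline check only after handing in.

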